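Wedge the rocking lamp supply

TASK

The white microscope lamp supply rocks because the foot under its orange corner cap is too short. With the fingertips press the cap down once to feel it rock, then push the yellow wedge, thin end first, along the bench under that foot until the box no longer rocks, and finish with the fingertips still holding a firm press down on the cap while the box stays level. Grasp and lift nothing, do not shove the box out of its place, and leave the dish, the objective and the bottle alone.

Things in the scene. Friction and masses are not known exactly. Their poses are not given: they have to be found in the camera images.
- supply: White flat box, 220 (x) x 200 (y) x 46 mm, 2.2 to 3 kg, on four round rubber feet 16 mm across, 18 mm tall, at x = +-85, y = +-75 mm: underside 18 mm, top 64 mm above the bench. Origin: on the bench under the box's centre; z up; the grey control face looks to -x, +y is its left side. The foot at (-85, +75) is too short. Left alone, the box stands level on the other three.
- cap: Orange disc, 36 mm across, 6 mm thick, fixed on the box right above the short foot. Origin: centre of its underside; its top is 70 mm above the bench. Pressed with about 3 N, it tips the box 0.05 to 0.09 rad until the short foot meets the bench, and it comes back up when let go. A firm press is about 8 N straight down (at least 4 N).
- short_foot (a point): Point of the box on the short foot's axis, 18 mm below the box's underside, where a full-length foot would end; 25 mm inside the box's left (+y) and front (-x) sides. The foot itself ends 6 to 10 mm higher (unknown); its radius is 8 mm.
- wedge: Loose yellow wedge, 60 g, flat on the bench at the box's left, 110 mm long (x), 40 mm wide (y), rising evenly from 2 mm at the thin end (+x, towards the foot) to 20 mm at the flat upright back (-x). Origin: centre of its underside. It slides with under 1 N and resists clearly (5 N and more) once snug; the foot's axis is then 10 to 45 mm ahead of its origin and its back outside the box.
- dish: Bystander: clear round culture dish with lid, 63 mm across, 21 mm tall. Origin: centre of its underside.
- objective: Bystander: dark metal microscope objective standing on the bench, 32 mm across, 48 mm tall. Origin: centre of its underside.
- reagent: Bystander: small amber bottle, 44 mm across, 85 mm tall. Origin: centre of its underside.
There are look-alikes about, which are no part of the job. Of the things shaped like the wedge, the yellow one is meant.

How it is judged:
On the way, in this order (a step that is already met when the one before it is completed fails the run):
1. the cap is pressed with the fingers and the box is felt to rock (tips by more than 0.035 rad) (contact force between the fingers and cap above 1 N and angle between supply's own z axis and vertical above 0.035 rad), for 0.1 s.
2. the thin end of the wedge is pushed under the short foot, past its axis (x of short_foot in the frame of wedge between -0.02 and 0.05 m and y of short_foot in the frame of wedge between -0.024 and 0.024 m), for 0.2 s.
At the end, for the whole second after the job is handed in: the fingers press the cap with over 4 N and the box, so pressed, is level within 0.015 rad, at rest and within 30 mm of its place; the foot's axis is within 24 mm of the wedge's centre line and from 20 mm behind to 50 mm ahead of the wedge's origin (all of step 2 and contact force between the fingers and cap above 4 N and angle between supply's own z axis and vertical below 0.015 rad and angular speed of supply below 0.1 rad/s and distance of supply from where it was at the start of the episode below 0.03 m); the arm keeps its last pose, push and grip.
It fails at once if the wedge is lifted off the bench or tipped up (height (world z) of wedge above 0.012 m or angle between wedge's own z axis and vertical above 0.25 rad).
It fails at once if the box is lifted or tipped over (height (world z) of supply above 0.02 m or angle between supply's own z axis and vertical above 0.2 rad).
It fails at once if the box is shoved more than 30 mm from its place (distance of supply from where it was at the start of the episode above 0.03 m).
It fails at once if a bystander is moved more than 20 mm (distance of any of dish, objective, reagent from where it was at the start of the episode above 0.02 m).
It also fails if it takes over 58 s, if anything falls off the work surface, if the arm or the gripper's body presses on something with over 40 N, if the wrist force passes 120 N, or if a joint passes its speed limit or range.

ROBOT

A 7-joint arm with a two-finger parallel gripper is mounted at the origin on the work surface. World frame = base frame: x ahead of the robot, y to its left, z up, the work surface at z = 0. Lengths are in m, angles in rad, forces in N, time in s.
With the tool pointing down it reaches from about 0.425 to 0.875 m from the base axis. Payload 4.7 kg.
Tool frame: the origin (TCP) lies at the very end of the fingers, on their centre line; the grasp point (between the pads) lies 19 mm behind it; z points along the fingers, y is the line along which they close (so a half turn about z gives the same grasp; the last joint's range is limited). The gripper opens to 87 mm and grips with 3 to 60 N. Pads are 19 mm wide; open, the fingers measure 117 mm over their backs; the gripper's body (75 mm by 190 mm) begins 51 mm behind the grasp point.
Start: joints at [-1.315, 0.321, -0.07, 1.45, 0.023, 1.371, -0.057], TCP at [0.156, 0.631, 0.197] pointing down, gripper open.
Joint ranges: [-2.86, 2.86], [-0.3, 2.09], [-1.38, 1.24], [0.06, 2.45], [-1.56, 4.7], [0.09, 2.05], [-2.69, 2.69]. Speed limits (rad/s): [2.57, 2.57, 3.14, 3.14, 3.14, 3.14, 3.14].

INTERFACE

Orientations are given as a rotation vector (axis times angle).
In Python, from bench import ctrl gives the robot as it stands.
- The arm moves only by the shell command python3 -m jog 'ROWS' [FORCE]. ROWS is JSON, a list that holds one entry, the list of rows, each a list of 7 numbers: the shift along the tool's x, y, z in mm, then the turn, a rotation vector about the tool's x, y, z in degrees, then the finger opening in mm, from 0 to 87. A call has 1 to 10 rows; each row is the pose to reach, as a shift and turn from the pose commanded when the call began, along the tool's axes at that moment; what a row does not reach only later rows make up. A row lasts 1/10 s, in which the tool goes at most 50 mm and 8.59 degrees, less where a joint would pass 70% of its speed; a pose out of reach is approached as far as the arm can. A call with a gripper value outside its range is refused whole. The fingers move at their own pace and stop on an object; FORCE is the grip in N (left out, the last holds). Time passes only in rows, so rows that repeat a pose let the fingers close. It gives the time, the measured TCP pose, the force, the opening and the grip force at its end, in the units of the state.
- ctrl.get_state(): the state, without advancing time (a new reading comes with each control period).
- ctrl.get_image(name): name is "scene" or "top" or "wrist"; returns a dict with "image" (384x512x3 uint8, red, green, blue), "depth" (384x512 float32, m along the optical axis (not along the pixel's ray), 0 where there is no reading), "fov_y" (degrees; the focal length in pixels is half the picture's height over the tangent of half this angle, whatever the lens; pixels are square), "cx", "cy" (the principal point, pixels), "k1" (the pictures are not rectified: a ray, as slopes to the right and down, at radius r is drawn at 1 + k1 r^2 times it, then the intrinsics apply), "rvec" (rotation vector, rad) and "tvec" (3), from world to camera coordinates, as OpenCV has them. Camera axes: x right, y down, z forward; pixel columns grow to the right and rows downward; lengths in m; the calibration is good to about 2 mm. A picture is of the moment at which its call begins.
- ctrl.close_job(): hands the job in; it is judged then, once.
The state is a dict: "time": time; "joint_positions": joint angles; "qd": joint speeds; "joint_torque": joint torques, N m; "position": TCP position; "tool_rot": TCP orientation; "ft_force": force on the tool from outside, world axes, zero at the start; "torque": the same for the moment, N m; "grip_width": opening from 0.0 (shut) to 1.0 (fully open); "grip_force": force on a finger pad.
Only numpy, scipy, OpenCV 4.12 (cv2) and the standard library are available. Lean on these libraries where they do the work, as an engineer would, in place of code of your own. Each camera call takes 0.05 s, during which the arm holds its last target. There are 200 camera calls.

## Working session

There is one attempt and no reset: what is moved stays moved. The work goes in short steps, Python scripts to look and compute and a shell command to move; the robot and the scene stay as the last step left them, time stands still between calls to the robot, and variables do not carry over. Pictures are saved under pics/ and viewed, at most 10 in all, crops included, and the job is handed in when it is done.

```bash
mkdir -p pics; cat > h.py <<'E'
import numpy as np, cv2
from bench import ctrl
def cam(n):
    d=ctrl.get_image(n); h=d["image"].shape[0]
    f=h/2/np.tan(np.radians(d["fov_y"])/2)
    d["K"]=np.array([[f,0,d["cx"]],[0,f,d["cy"]],[0,0,1.]]); d["R"]=cv2.Rodrigues(np.array(d["rvec"],float))[0]; d["t"]=np.array(d["tvec"],float)
    d["C"]=-d["R"].T@d["t"]; return d
def rays(d,uv):
    p=cv2.undistortPoints(np.array(uv,float).reshape(-1,1,2),d["K"],np.array([d["k1"],0,0,0.])).reshape(-1,2)
    return np.c_[p,np.ones(len(p))]@d["R"]
def onz(d,uv,z):
    r=rays(d,uv); return d["C"]+r*((z-d["C"][2])/r[:,2])[:,None]
def save(d,n): cv2.imwrite("pics/"+n,cv2.cvtColor(d["image"],cv2.COLOR_RGB2BGR))
E
python3 - <<'E'
from h import *
for n in("scene","top"):
    d=cam(n); save(d,n+"0.png"); print(n,d["C"],d["k1"],d["fov_y"])
print(ctrl.get_state())
E
```

```text
scene [ 0.79149983 -0.53392562  0.77452614] -0.09651060054299378 44.75738060724863
top [ 0.34078334 -0.03828779  1.08496363] 0.0467110697856689 46.21183904734313
{'time': 0.1, 'joint_positions': array([-1.31490405,  0.32173098, -0.07012267,  1.45156813,  0.02260678,
        1.37079327, -0.05689365]), 'qd': array([ 0.00034336, -0.00120636,  0.00012671, -0.00321954, -0.00111136,
       -0.00095304, -0.00081322]), 'joint_torque': array([-1.46558573e-04, -4.92574382e+01, -4.05745693e-01, -3.13398957e+01,
       -6.41888659e-02,  3.94749711e-02,  5.19700302e-05]), 'position': array([0.15553638, 0.6305556 , 0.19587525]), 'tool_rot': array([-3.78755388e-01, -3.11855722e+00,  2.68288493e-03]), 'ft_force': array([ 0.66189428,  0.44761496, -0.09731935]), 'torque': array([ 0.04570797, -0.00011887, -0.04733716]), 'grip_force': 0.0, 'grip_width': 1.0016451846463756}
```

View pics/top0.png

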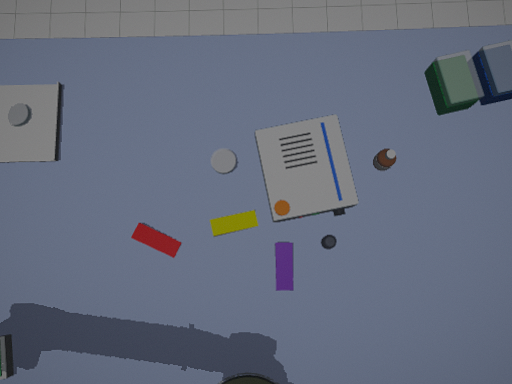

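View pics/scene0.png

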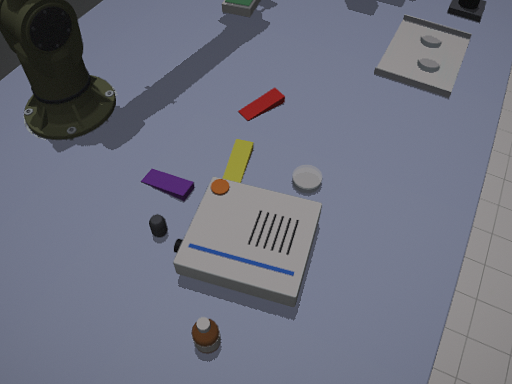

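The top view shows the cap at (282,208), the yellow wedge at (234,222), the box around (306,168), the dish at (224,161), the objective at (329,242) and the bottle at (386,158). The red and purple wedges are decoys. The scene view agrees.

```bash
cat > m.py <<'E'
from h import *
def blob(d,name):
    hsv=cv2.cvtColor(d["image"],cv2.COLOR_RGB2HSV); H,S,V=cv2.split(hsv)
    m={"cap":(H>5)&(H<17)&(S>180)&(V>140),"wedge":(H>=24)&(H<35)&(S>150)&(V>60),"box":(S<45)&(V>110)}[name].astype(np.uint8)
    n,l,s,c=cv2.connectedComponentsWithStats(m)
    k=1+np.argmax(s[1:,4]) if name!="box" else max(range(1,n),key=lambda i:s[i,4]*(abs(c[i,0]-300)<60)*(c[i,1]>80))
    return (l==k).astype(np.uint8),c[k],s[k]
def corners(mask):
    q=cv2.findContours(mask,0,cv2.CHAIN_APPROX_NONE)[0]; q=max(q,key=cv2.contourArea)
    return cv2.boxPoints(cv2.minAreaRect(q))
E
python3 - <<'E'
from m import *
np.set_printoptions(precision=4,suppress=True)
ds={n:cam(n) for n in("top","scene")}
for n,d in ds.items():
    b,c,s=blob(d,"cap"); print(n,"cap",c,s,onz(d,[c],.07))
    b,c,s=blob(d,"wedge"); q=corners(b); print("wedge",c,s); print(q, onz(d,q,.01),sep="\n")
    ys,xs=np.nonzero(b); z=d["depth"][ys,xs]; P=d["C"]+rays(d,np.c_[xs,ys])*z[:,None]; P=P[z>0]; print("z",np.percentile(P[:,2],[2,50,98]),len(P))
    A=np.c_[P[:,:2]-P[:,:2].mean(0),np.ones(len(P))]; g=np.linalg.lstsq(A,P[:,2],rcond=None)[0]; print("mean",P.mean(0),"slope",g, np.degrees(np.arctan2(-g[1],-g[0])))
d=ds["top"]; b,c,s=blob(d,"box"); q=corners(b); print("box",s); print(onz(d,q,.064))
for nm,uv,z in(("dish",(224,161),.02),("obj",(329,242),.048),("bottle",(386,158),.08)): print(nm,onz(d,[uv],z))
E
```

```text
Traceback (most recent call last):
  File "m.py", line 6, in blob
    k=1+np.argmax(s[1:,4]) if name!="box" else max(range(1,n),key=lambda i:s[i,4]*(abs(c[i,0]-300)<60)*(c[i,1]>80))
        ~~~~~~~~~^^^^^^^^^
ValueError: attempt to get argmax of an empty sequence
```

```bash
cat > meas.py <<'E'
from m import *
np.set_printoptions(precision=4,suppress=True)
ds={n:cam(n) for n in("top","scene")}
for n,d in ds.items():
    b,c,s=blob(d,"cap"); print(n,"cap",c,s,onz(d,[c],.07))
    b,c,s=blob(d,"wedge"); q=corners(b); print("wedge",c,s); print(q, onz(d,q,.01),sep="\n")
    ys,xs=np.nonzero(b); z=d["depth"][ys,xs]; P=d["C"]+rays(d,np.c_[xs,ys])*z[:,None]; P=P[z>0]; print("z",np.percentile(P[:,2],[2,50,98]),len(P))
    A=np.c_[P[:,:2]-P[:,:2].mean(0),np.ones(len(P))]; g=np.linalg.lstsq(A,P[:,2],rcond=None)[0]; print("mean",P.mean(0),"slope",g, np.degrees(np.arctan2(-g[1],-g[0])))
d=ds["top"]; b,c,s=blob(d,"box"); q=corners(b); print("box",s); print(onz(d,q,.064))
for nm,uv,z in(("dish",(224,161),.02),("obj",(329,242),.048),("bottle",(386,158),.08)): print(nm,onz(d,[uv],z))
E
python3 - <<'E'
from h import *
d=cam("top");hsv=cv2.cvtColor(d["image"],cv2.COLOR_RGB2HSV)
for u,v in((282,208),(234,222),(330,180),(290,200),(200,60)): print(hsv[v,u])
d=cam("scene");hsv=cv2.cvtColor(d["image"],cv2.COLOR_RGB2HSV)
for u,v in((220,187),(239,160)): print(hsv[v,u])
E
sed -i 's/S>180)&(V>140)/S>180)\&(V>100)/' m.py; python3 meas.py
```

```text
[ 15 197 137]
[ 30 247 134]
[120   2 133]
[135   4 135]
[110  58 133]
[ 13 186 147]
[ 29 156 150]
top cap [281.5714 207.4481] [275 201  14  14 154] [[ 0.4797 -0.0893  0.07  ]]
wedge [233.3429 222.5926] [210 211  48  25 729]
[[209.5779 219.7413]
 [253.6021 209.1755]
 [257.4146 225.0605]
 [213.3903 235.6263]]
[[ 0.4621  0.0812  0.01  ]
 [ 0.4852 -0.0249  0.01  ]
 [ 0.4467 -0.0332  0.01  ]
 [ 0.4239  0.0722  0.01  ]]
z [0.0013 0.0103 0.0194] 726
mean [0.4539 0.0242 0.0103] slope [-0.0278  0.1454  0.0103] -79.1578724795761
scene cap [219.701  186.1649] [212 179  17  15 194] [[ 0.4817 -0.0879  0.07  ]]
wedge [238.2483 160.1289] [223 140  30  42 729]
[[223.     177.    ]
 [236.7188 137.0908]
 [253.5991 142.8934]
 [239.8803 182.8026]]
[[ 0.4494 -0.0258  0.01  ]
 [ 0.4198  0.0879  0.01  ]
 [ 0.4617  0.0895  0.01  ]
 [ 0.4882 -0.0231  0.01  ]]
z [0.0026 0.0113 0.0199] 728
mean [0.456  0.0292 0.0113] slope [-0.0508  0.1507  0.0113] -71.3915033739756
box [ 255  114  104  106 6868]
[[ 0.6665 -0.0301  0.064 ]
 [ 0.7071 -0.2307  0.064 ]
 [ 0.487  -0.2648  0.064 ]
 [ 0.4487 -0.0715  0.064 ]]
dish [[0.6036 0.0446 0.02  ]]
obj [[ 0.4008 -0.1959  0.048 ]]
bottle [[ 0.5867 -0.3301  0.08  ]]
```

```bash
cat > go.py <<'E'
import sys
from h import *
from scipy.spatial.transform import Rotation as Ro
# target x y z (mm), world yaw of tool y (deg)
x,y,z,yaw=map(float,sys.argv[1:5]); s=ctrl.get_state()
R=Ro.from_rotvec(s["tool_rot"]); a=np.radians(yaw)
ty=np.array([np.cos(a),np.sin(a),0]); tz=np.array([0,0,-1.]); T=Ro.from_matrix(np.c_[np.cross(ty,tz),ty,tz])
print("shift",np.round(R.inv().apply(np.array([x,y,z])-s["position"]*1e3),1),"turn",np.round((R.inv()*T).as_rotvec(degrees=True),1))
E
python3 go.py 450 350 170 40; python3 go.py 480 -89 120 12.3
```

```text
shift [-353.1 -202.4   26.8] turn [-0.   0.  36.1]
shift [-487.3 -621.4   76.9] turn [-0.   0.  63.8]
```

```bash
python3 -m jog '[[[-353,-202,27,0,0,36,0],[-353,-202,27,0,0,36,0],[-353,-202,27,0,0,36,0],[-353,-202,27,0,0,36,0],[-353,-202,27,0,0,36,0],[-353,-202,27,0,0,36,0],[-353,-202,27,0,0,36,0],[-353,-202,27,0,0,36,0],[-353,-202,27,0,0,36,0],[-353,-202,27,0,0,36,0]]]' 20; python3 go.py 480 -89 120 12.3
```

```text
time: 1.4
position: [0.4517, 0.3484, 0.1699]
tool_rot: [1.331, 2.845, -0.0]
ft_force: [-0.9, 0.7, -0.3]
grip_width: 0.173
grip_force: 0.0
shift [-353.9 -258.6   50. ] turn [ 0.   0.  27.6]
```

```bash
python3 -m jog '[[[-354,-259,50,0,0,27.6,0],[-354,-259,50,0,0,27.6,0],[-354,-259,50,0,0,27.6,0],[-354,-259,50,0,0,27.6,0],[-354,-259,50,0,0,27.6,0],[-354,-259,50,0,0,27.6,0],[-354,-259,50,0,0,27.6,0],[-354,-259,50,0,0,27.6,0],[-354,-259,50,0,0,27.6,0],[-354,-259,50,0,0,27.6,0]]]' 20; python3 go.py 480 -89 75 12.3
```

```text
time: 2.4
position: [0.48, -0.0915, 0.1199]
tool_rot: [1.972, 2.444, -0.002]
ft_force: [0.7, 0.2, 0.9]
grip_width: 0.005
grip_force: 0.0
shift [ 2.5  0.5 44.9] turn [ 0.   0.1 -0.1]
```

```bash
python3 -m jog '[[[2,0,25,0,0,0,0],[2,0,42,0,0,0,0],[2,0,46,0,0,0,0],[2,0,48,0,0,0,0],[2,0,49,0,0,0,0],[2,0,50,0,0,0,0],[2,0,51,0,0,0,0],[2,0,52,0,0,0,0],[2,0,53,0,0,0,0],[2,0,53,0,0,0,0]]]'
```

```text
time: 3.4
position: [0.4798, -0.0852, 0.0668]
tool_rot: [-1.965, -2.451, -0.0]
ft_force: [0.8, 0.3, 0.4]
grip_width: 0.007
grip_force: 0.0
```

```bash
python3 -m jog '[[[0,0,1,0,0,0,0],[0,0,2,0,0,0,0],[0,0,3,0,0,0,0],[0,0,3,0,0,0,0]]]'; python3 - <<'E'
from h import *
for n in("scene",): d=cam(n); cv2.imwrite("pics/p1.png",cv2.resize(cv2.cvtColor(d["image"][90:330,100:380],cv2.COLOR_RGB2BGR),None,fx=2.5,fy=2.5))
E
```

```text
time: 3.8
position: [0.4797, -0.0852, 0.0637]
tool_rot: [-1.965, -2.451, 0.0]
ft_force: [0.6, -0.2, 0.2]
grip_width: 0.007
grip_force: 0.0
```

View pics/p1.png

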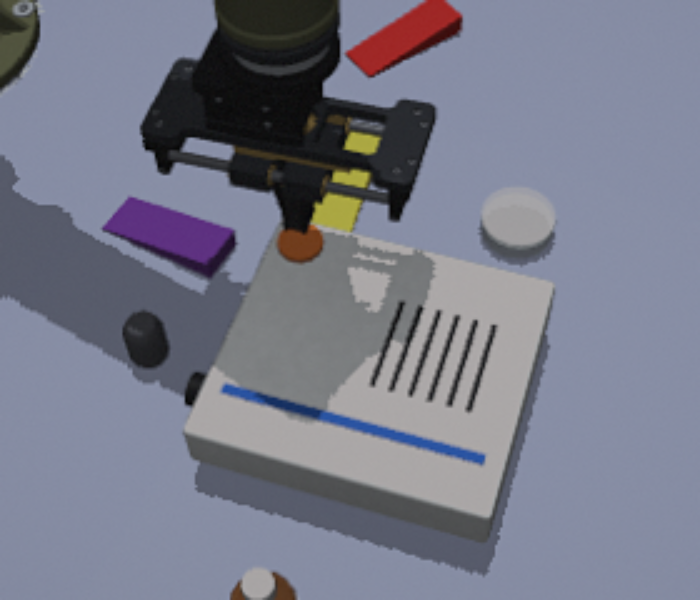

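The fingertips are at the cap's far edge at crop (297,228), while the cap centre is at (300,243). The force reads about 0, so I'll check the box tilt by depth and where the tip really is.

```bash
cat > tilt.py <<'E'
from m import *
np.set_printoptions(precision=4,suppress=True)
for n in("scene","top"):
    d=cam(n); Z=d["depth"]; h,w=Z.shape; v,u=np.mgrid[:h,:w]
    P=d["C"]+rays(d,np.c_[u.ravel(),v.ravel()])*Z.ravel()[:,None]
    c=np.array([.578,-.149]); a=np.radians(11); ex=np.array([np.cos(a),np.sin(a)]); ey=np.array([-ex[1],ex[0]])
    q=(P[:,:2]-c)@np.c_[ex,ey]
    m=(abs(q[:,0])<.1)&(abs(q[:,1])<.09)&(P[:,2]<.069)&(P[:,2]>.05)&(Z.ravel()>0)&(np.hypot(q[:,0]+.085,q[:,1]-.075)>.03)
    A=np.c_[q[m],np.ones(m.sum())]; g=np.linalg.lstsq(A,P[m,2],rcond=None)[0]
    print(n,"box slope x,y, z0",g,"tilt",np.hypot(*g[:2]),m.sum(),"rms",np.std(A@g-P[m,2]))
    try:
        b,cc,s=blob(d,"cap"); i=np.flatnonzero(b.ravel()); print(" cap",cc,s[4],np.median(P[i],0))
    except ValueError: print(" no cap")
    b,cc,s=blob(d,"wedge"); i=np.flatnonzero(b.ravel()); print(" wedge",s[4],P[i].mean(0))
    # gripper: points above box near cap
    k=(np.hypot(P[:,0]-.48,P[:,1]+.087)<.04)&(P[:,2]>.075)&(P[:,2]<.1)&(Z.ravel()>0)
    if k.any(): print(" finger",P[k].min(0),P[k].max(0),k.sum())
print(ctrl.get_state()["ft_force"],ctrl.get_state()["position"])
E
python3 tilt.py
```

```text
scene box slope x,y, z0 [ 0.0014 -0.0001  0.0639] tilt 0.0013708291190902909 9238 rms 0.0012498181760452086
 cap [219.8101 187.0316] 158 [ 0.484  -0.09    0.0699]
 wedge 195 [ 0.4653 -0.0053  0.0063]
 finger [ 0.4746 -0.0977  0.0895] [ 0.4898 -0.0719  0.0996] 44
top box slope x,y, z0 [ 0.0018 -0.0023  0.0635] tilt 0.0028802477877937997 2556 rms 0.0018657720994050373
 no cap
 wedge 692 [0.4538 0.0267 0.0115]
[-0.5662 -0.3791 -0.3818] [ 0.4799 -0.0852  0.0639]
```

Box is still level and the cap's top is at 70 mm, so the tip really sits about 20 mm higher than reported. I'll keep descending, using force as the guide.

```bash
python3 -m jog '[[[0,0,2,0,0,0,0],[0,0,4,0,0,0,0],[0,0,6,0,0,0,0],[0,0,8,0,0,0,0],[0,0,10,0,0,0,0],[0,0,10,0,0,0,0]]]'; python3 tilt.py
```

```text
time: 4.55
position: [0.4796, -0.0852, 0.0535]
tool_rot: [-1.965, -2.451, 0.001]
ft_force: [-0.8, 0.0, 0.3]
grip_width: 0.003
grip_force: 0.0
scene box slope x,y, z0 [0.0012 0.0001 0.0639] tilt 0.0012213995509041259 9247 rms 0.001258456051249594
 cap [220.1271 188.1271] 118 [ 0.4863 -0.092   0.0698]
 wedge 125 [ 0.4732 -0.0181  0.0186]
 finger [ 0.4727 -0.0981  0.079 ] [ 0.4908 -0.0719  0.0999] 89
top box slope x,y, z0 [ 0.0012 -0.0023  0.0635] tilt 0.00261091588174568 2745 rms 0.001819090510998347
 no cap
 wedge 685 [0.4536 0.0272 0.0125]
[ 0.1235  0.3771 -0.1192] [ 0.4798 -0.0852  0.0538]
```

```bash
python3 -m jog '[[[0,0,3,0,0,0,0],[0,0,5,0,0,0,0],[0,0,6,0,0,0,0],[0,0,7,0,0,0,0],[0,0,8,0,0,0,0],[0,0,9,0,0,0,0],[0,0,9,0,0,0,0]]]'
```

```text
time: 5.35
position: [0.4798, -0.0852, 0.0447]
tool_rot: [-1.965, -2.451, 0.0]
ft_force: [-0.4, -0.4, 1.1]
grip_width: 0.008
grip_force: 0.0
```

```bash
python3 -m jog '[[[0,0,1,0,0,0,0],[0,0,2,0,0,0,0],[0,0,2,0,0,0,0]]]';python3 -m jog '[[[0,0,1,0,0,0,0],[0,0,2,0,0,0,0],[0,0,2,0,0,0,0]]]'; python3 tilt.py
```

```text
time: 5.65
position: [0.4797, -0.0849, 0.0428]
tool_rot: [-1.965, -2.451, -0.0]
ft_force: [-0.7, 1.1, 2.2]
grip_width: 0.005
grip_force: 1.1
time: 5.95
position: [0.4799, -0.085, 0.0407]
tool_rot: [-1.965, -2.451, -0.0]
ft_force: [-1.3, 1.3, 1.9]
grip_width: 0.007
grip_force: 1.2
scene box slope x,y, z0 [ 0.0244 -0.0267  0.0641] tilt 0.03616479246047386 8783 rms 0.001171394745866649
 cap [219.5672 189.2836] 67 [ 0.4856 -0.0946  0.0659]
 wedge 85 [0.4612 0.0447 0.0131]
 finger [ 0.4705 -0.0977  0.0752] [ 0.493  -0.0741  0.0998] 96
top box slope x,y, z0 [ 0.022  -0.0251  0.0637] tilt 0.033415493940444935 2844 rms 0.0017294685931768942
 no cap
 wedge 677 [0.4531 0.0276 0.0155]
[-1.9512  1.7656  2.8129] [ 0.4799 -0.0851  0.0409]
```

Contact is real at last, and the box tilts about 0.035 rad. Pressing a bit further.

```bash
python3 -m jog '[[[0,0,1,0,0,0,0],[0,0,2,0,0,0,0],[0,0,3,0,0,0,0],[0,0,3,0,0,0,0],[0,0,3,0,0,0,0]]]'; python3 tilt.py
```

```text
time: 6.55
position: [0.48, -0.0853, 0.0378]
tool_rot: [1.965, 2.451, 0.0]
ft_force: [-1.9, 0.9, 2.1]
grip_width: 0.009
grip_force: 1.1
scene box slope x,y, z0 [ 0.0416 -0.0471  0.0643] tilt 0.06284709856774182 7560 rms 0.0011540998147269613
 cap [218.7895 189.5439] 57 [ 0.4837 -0.0945  0.063 ]
 wedge 80 [0.4662 0.0347 0.0222]
 finger [ 0.4702 -0.0975  0.0755] [ 0.4939 -0.0811  0.0996] 97
top box slope x,y, z0 [ 0.0337 -0.039   0.0639] tilt 0.05157769864847302 2340 rms 0.0016846980716238226
 no cap
 wedge 675 [0.4528 0.0278 0.0182]
[-0.7863  1.484   1.1311] [ 0.48   -0.0853  0.0379]
```

```bash
python3 -m jog '[[[0,0,-5,0,0,0,0],[0,0,-10,0,0,0,0],[0,0,-50,0,0,0,0],[0,0,-80,0,0,0,0],[0,0,-80,0,0,0,0]]]'; python3 go.py 435 115 118 12.3
```

```text
time: 7.15
position: [0.4834, -0.0858, 0.1224]
tool_rot: [1.962, 2.445, 0.01]
ft_force: [0.5, -0.7, 0.1]
grip_width: 0.008
grip_force: 0.0
shift [206.5  -3.8   4.1] turn [0.5 0.1 0.2]
```

```bash
python3 -m jog '[[[205,-2,3,0,0,0,0],[205,-2,3,0,0,0,0],[205,-2,3,0,0,0,0],[205,-2,3,0,0,0,0],[205,-2,3,0,0,0,0],[205,-2,3,0,0,0,0]]]'; cat > side.py <<'E'
from m import *
np.set_printoptions(precision=4,suppress=True)
s=ctrl.get_state(); p=s["position"]; print(p)
d=cam("scene"); Z=d["depth"]; h,w=Z.shape; v,u=np.mgrid[:h,:w]
P=d["C"]+rays(d,np.c_[u.ravel(),v.ravel()])*Z.ravel()[:,None]
a=np.radians(12.3); ty=np.array([np.cos(a),np.sin(a)]); un=np.array([ty[1],-ty[0]])
l=(P[:,:2]-p[:2])@np.c_[un,ty]
k0=(abs(l[:,0])<.06)&(abs(l[:,1])<.11)&(Z.ravel()>0)&(P[:,2]>p[2]-.01)&(P[:,2]<p[2]+.15)
for z in np.arange(0,.13,.006):
    k=k0&(P[:,2]>p[2]+z)&(P[:,2]<p[2]+z+.006)
    if k.sum()>2: print("%.3f"%z,k.sum(),"u",np.percentile(l[k,0],[2,98]),"y",np.percentile(l[k,1],[2,98]))
E
python3 side.py; python3 meas.py | sed -n 1,11p
```

```text
time: 7.75
position: [0.4328, 0.1155, 0.1145]
tool_rot: [1.961, 2.454, -0.001]
ft_force: [0.2, -0.1, -0.2]
grip_width: 0.003
grip_force: 0.0
[0.4328 0.1155 0.1145]
0.024 19 u [-0.0083  0.0116] y [-0.0096  0.0085]
0.030 27 u [-0.012   0.0113] y [-0.0082  0.009 ]
0.036 29 u [-0.0132  0.0107] y [-0.0089  0.0088]
0.042 24 u [-0.0082  0.0107] y [-0.0088  0.0089]
0.048 27 u [-0.0035  0.0106] y [-0.0084  0.0099]
0.054 27 u [-0.0026  0.0104] y [-0.0107  0.011 ]
0.060 32 u [0.0025 0.011 ] y [-0.0127  0.0123]
0.066 30 u [0.005  0.0113] y [-0.014   0.0127]
0.072 34 u [0.004  0.0116] y [-0.0142  0.0143]
0.078 8 u [0.0056 0.0116] y [-0.0111 -0.005 ]
0.084 7 u [0.0096 0.0116] y [-0.0095 -0.0053]
0.090 5 u [-0.0127  0.0036] y [-0.073  -0.0052]
0.096 68 u [-0.0099  0.0374] y [-0.0838  0.087 ]
0.102 151 u [-0.0272  0.0391] y [-0.0836  0.087 ]
0.108 345 u [-0.0302  0.0387] y [-0.0786  0.0848]
0.114 271 u [-0.0288  0.0388] y [-0.0819  0.0846]
0.120 217 u [-0.0217  0.0372] y [-0.0876  0.0918]
0.126 239 u [-0.0225  0.0375] y [-0.0894  0.0951]
top cap [281.535  207.4204] [275 201  14  14 157] [[ 0.4797 -0.0892  0.07  ]]
wedge [233.3838 222.6486] [210 211  48  25 740]
[[209.5899 219.5562]
 [253.8483 209.3427]
 [257.5562 225.4101]
 [213.2977 235.6236]]
[[ 0.4626  0.0812  0.01  ]
 [ 0.4848 -0.0255  0.01  ]
 [ 0.4459 -0.0335  0.01  ]
 [ 0.424   0.0724  0.01  ]]
z [0.0009 0.0103 0.0195] 736
```

Reported TCP z is biased: the real tip is 25 mm higher, and the body is the usual 70 mm above the tip. Wedge and box are unchanged. I'll descend behind the wedge to a true tip height of about 9 mm.

```bash
python3 -m jog '[[[0,0,45,0,0,0,0],[0,0,85,0,0,0,0],[0,0,110,0,0,0,0],[0,0,120,0,0,0,0],[0,0,126,0,0,0,0],[0,0,130,0,0,0,0],[0,0,130,0,0,0,0]]]'; python3 side.py|head -4; python3 go.py 443 77.5 -16.5 12.3;
```

```text
time: 8.6
position: [0.4342, 0.1145, -0.0145]
tool_rot: [1.966, 2.45, 0.002]
ft_force: [-0.5, -1.3, 0.3]
grip_width: 0.008
grip_force: 0.0
[ 0.4342  0.1145 -0.0145]
0.006 113 u [-0.0498  0.0556] y [-0.1046  0.1004]
0.012 2953 u [-0.0562  0.0577] y [-0.1063  0.1068]
0.018 33 u [-0.0524  0.0583] y [-0.0984  0.0969]
shift [-38.2   0.4   2.2] turn [ 0.1 -0.   0.2]
```

```bash
python3 -m jog '[[[-12,0,1,0,0,0,0],[-24,0,2,0,0,0,0],[-30,0,2,0,0,0,0],[-36,0,2,0,0,0,0],[-42,0,2,0,0,0,0],[-48,0,2,0,0,0,0],[-54,0,2,0,0,0,0],[-60,0,2,0,0,0,0],[-60,0,2,0,0,0,0]]]'; python3 meas.py | sed -n '1,20p'
```

```text
time: 9.55
position: [0.4466, 0.0549, -0.0172]
tool_rot: [1.967, 2.449, -0.001]
ft_force: [-0.8, 0.2, -0.3]
grip_width: 0.006
grip_force: 0.0
top cap [281.5786 207.478 ] [275 201  14  14 159] [[ 0.4796 -0.0893  0.07  ]]
wedge [252.1931 218.0828] [233 207  39  23 580]
[[231.7525 214.5108]
 [268.1022 206.2495]
 [271.6876 222.0256]
 [235.3379 230.2869]]
[[ 0.4735  0.0279  0.01  ]
 [ 0.4915 -0.0599  0.01  ]
 [ 0.4533 -0.0675  0.01  ]
 [ 0.4355  0.0198  0.01  ]]
z [0.0001 0.0089 0.0192] 575
mean [ 0.4638 -0.0213  0.0108] slope [-0.2017  0.2511  0.0108] -51.22098007166356
scene cap [219.7563 186.2437] [212 179  17  15 197] [[ 0.4819 -0.088   0.07  ]]
wedge [235.9204 165.7056] [223 151  26  31 540]
[[222.6 177.2]
 [232.2 148.4]
 [249.3 154.1]
 [239.7 182.9]]
[[ 0.4489 -0.0266  0.01  ]
 [ 0.4274  0.0534  0.01  ]
```

```bash
python3 -m jog '[[[-4,0,0,0,0,0,0],[-8,0,0,0,0,0,0],[-12,0,0,0,0,0,0],[-16,0,0,0,0,0,0],[-20,0,0,0,0,0,0],[-24,0,0,0,0,0,0],[-28,0,0,0,0,0,0],[-32,0,0,0,0,0,0],[-32,0,0,0,0,0,0]]]'; python3 -m jog '[[[-2,0,0,0,0,0,0],[-4,0,0,0,0,0,0],[-6,0,0,0,0,0,0],[-6,0,0,0,0,0,0]]]'; python3 -m jog '[[[-2,0,0,0,0,0,0],[-4,0,0,0,0,0,0],[-6,0,0,0,0,0,0],[-6,0,0,0,0,0,0]]]'
```

```text
time: 10.55
position: [0.4536, 0.024, -0.0171]
tool_rot: [1.966, 2.45, -0.0]
ft_force: [-0.0, 0.4, -0.6]
grip_width: 0.009
grip_force: 0.0
time: 10.95
position: [0.4548, 0.0186, -0.0171]
tool_rot: [1.966, 2.45, 0.0]
ft_force: [0.1, -0.2, 0.4]
grip_width: 0.002
grip_force: 0.0
time: 11.35
position: [0.4561, 0.0126, -0.0171]
tool_rot: [1.966, 2.45, -0.0]
ft_force: [-0.3, -0.4, -0.9]
grip_width: 0.005
grip_force: 0.0
```

```bash
for i in 1; do python3 -m jog '[[[-2,0,0,0,0,0,0],[-4,0,0,0,0,0,0],[-4,0,0,0,0,0,0]]]'; done; python3 -m jog '[[[-2,0,0,0,0,0,0],[-4,0,0,0,0,0,0],[-4,0,0,0,0,0,0]]]'; python3 -m jog '[[[-2,0,0,0,0,0,0],[-4,0,0,0,0,0,0],[-4,0,0,0,0,0,0]]]'; python3 tilt.py | grep -v finger
```

```text
time: 11.65
position: [0.457, 0.0087, -0.0171]
tool_rot: [1.966, 2.45, 0.0]
ft_force: [1.0, 0.4, -0.9]
grip_width: 0.006
grip_force: 0.0
time: 11.95
position: [0.4578, 0.0048, -0.0171]
tool_rot: [1.966, 2.45, -0.0]
ft_force: [-1.2, 0.5, 0.5]
grip_width: 0.007
grip_force: 0.0
time: 12.25
position: [0.4587, 0.0009, -0.0171]
tool_rot: [1.966, 2.45, -0.0]
ft_force: [-0.2, -0.1, -0.1]
grip_width: 0.004
grip_force: 0.0
scene box slope x,y, z0 [ 0.0011 -0.0003  0.0639] tilt 0.0011697314771963842 9225 rms 0.001245273788337653
 cap [219.7112 185.9679] 187 [ 0.4817 -0.0871  0.07  ]
 wedge 181 [ 0.467  -0.0184  0.0179]
top box slope x,y, z0 [ 0.002  -0.0017  0.0635] tilt 0.002629642475190824 6134 rms 0.0018468401067905718
 cap [281.5425 207.4837] 153 [ 0.4799 -0.0898  0.0697]
 wedge 138 [ 0.4653 -0.056   0.04  ]
[ 0.2779  0.7231 -0.2404] [ 0.4586  0.0011 -0.0171]
```

```bash
python3 -m jog '[[[-2,0,0,0,0,0,0],[-4,0,0,0,0,0,0],[-4,0,0,0,0,0,0]]]'; python3 -m jog '[[[-2,0,0,0,0,0,0],[-4,0,0,0,0,0,0],[-4,0,0,0,0,0,0]]]'
```

```text
time: 12.65
position: [0.4595, -0.003, -0.0171]
tool_rot: [1.966, 2.45, -0.0]
ft_force: [-0.0, 0.2, -0.2]
grip_width: 0.005
grip_force: 0.0
time: 12.95
position: [0.4604, -0.0069, -0.0171]
tool_rot: [1.966, 2.45, -0.0]
ft_force: [-0.1, 0.7, -0.2]
grip_width: 0.005
grip_force: 0.0
```

```bash
python3 -m jog '[[[-2,0,0,0,0,0,0],[-4,0,0,0,0,0,0],[-4,0,0,0,0,0,0]]]';  python3 - <<'E'
from h import *
d=cam("scene"); cv2.imwrite("pics/p2.png",cv2.resize(cv2.cvtColor(d["image"][90:290,130:350],cv2.COLOR_RGB2BGR),None,fx=2.8,fy=2.8))
E
```

```text
time: 13.25
position: [0.4609, -0.0091, -0.0171]
tool_rot: [-1.964, -2.45, -0.002]
ft_force: [-1.2, 4.2, -0.0]
grip_width: 0.008
grip_force: 2.4
```

View pics/p2.png

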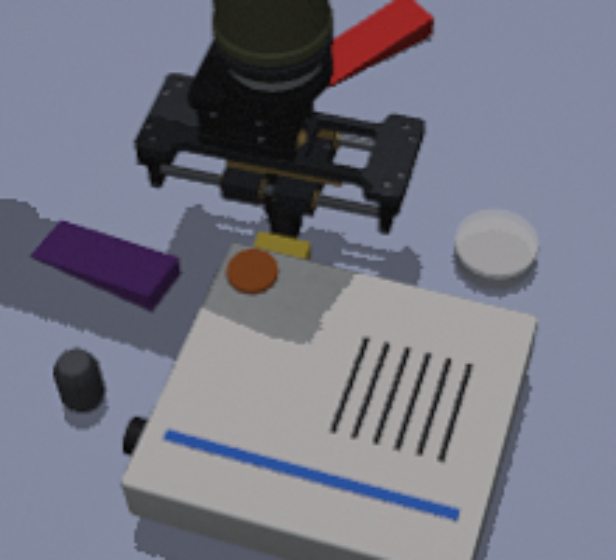

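The wedge's back (crop 283,243) is outside the box, the gripper clears the box, and the force has risen to 4 N at foot about 16 mm ahead, which fits a snug wedge. One more small nudge.

```bash
python3 -m jog '[[[-1,0,0,0,0,0,0],[-2,0,0,0,0,0,0],[-2,0,0,0,0,0,0]]]'; python3 tilt.py|grep -v finger
```

```text
time: 13.6
position: [0.461, -0.0095, -0.0171]
tool_rot: [-1.962, -2.45, -0.003]
ft_force: [-2.0, 8.1, 2.5]
grip_width: 0.008
grip_force: 4.3
scene box slope x,y, z0 [ 0.0012 -0.0004  0.0639] tilt 0.001234242251382112 9247 rms 0.0012356081214043408
 cap [219.7112 185.9679] 187 [ 0.4814 -0.0877  0.0701]
 wedge 103 [ 0.4675 -0.0245  0.0191]
top box slope x,y, z0 [ 0.0007 -0.0012  0.0635] tilt 0.0013900084243064566 6079 rms 0.0018675706118842247
 cap [281.5 207.5] 154 [ 0.479  -0.0891  0.0693]
 wedge 30 [ 0.4451 -0.0604  0.155 ]
[-2.9495  8.5404  2.1544] [ 0.461  -0.0095 -0.0171]
```

Snug at 8 N with the box unmoved and level. Back off, rise, and go over the cap.

```bash
python3 -m jog '[[[5,0,0,0,0,0,0],[30,0,0,0,0,0,0],[30,0,-40,0,0,0,0],[30,0,-85,0,0,0,0],[30,0,-100,0,0,0,0],[30,0,-100,0,0,0,0]]]'; python3 go.py 480 -89 60 12.3
```

```text
time: 14.3
position: [0.4578, 0.0166, 0.0855]
tool_rot: [1.963, 2.447, 0.008]
ft_force: [-0.0, 0.4, -0.7]
grip_width: 0.004
grip_force: 0.0
shift [-107.9   -1.4   25.6] turn [0.4 0.  0.2]
```

```bash
python3 -m jog '[[[-40,-1,0,0,0,0,0],[-80,-1,0,0,0,0,0],[-106,-1,0,0,0,0,0],[-106,-1,15,0,0,0,0],[-106,-1,24,0,0,0,0],[-106,-1,30,0,0,0,0],[-106,-1,34,0,0,0,0],[-106,-1,36,0,0,0,0],[-106,-1,36,0,0,0,0]]]'; python3 meas.py|sed -n '12,13p'
```

```text
time: 15.2
position: [0.4771, -0.0864, 0.0467]
tool_rot: [-1.964, -2.452, 0.0]
ft_force: [-0.7, 0.4, 0.7]
grip_width: 0.004
grip_force: 0.0Traceback (most recent call last):
  File "meas.py", line 5, in <module>
    b,c,s=blob(d,"cap"); print(n,"cap",c,s,onz(d,[c],.07))
          ~~~~^^^^^^^^^
  File "m.py", line 6, in blob
    k=1+np.argmax(s[1:,4]) if name!="box" else max(range(1,n),key=lambda i:s[i,4]*(abs(c[i,0]-300)<60)*(c[i,1]>80))
        ~~~~~~~~~^^^^^^^^^
    return _wrapfunc(a, 'argmax', axis=axis, out=out, **kwds)
    return bound(*args, **kwds)
ValueError: attempt to get argmax of an empty sequence
```

```bash
python3 -m jog '[[[-2,3,0,0,0,0,0],[-2,3,1,0,0,0,0],[-2,3,2,0,0,0,0],[-2,3,3,0,0,0,0],[-2,3,3,0,0,0,0]]]'; python3 -m jog '[[[0,0,1,0,0,0,0],[0,0,1,0,0,0,0]]]'
```

```text
time: 15.8
position: [0.4807, -0.0881, 0.0447]
tool_rot: [-1.965, -2.451, -0.001]
ft_force: [-2.7, -0.4, 7.8]
grip_width: 0.004
grip_force: 3.6
time: 16.0
position: [0.4807, -0.0881, 0.0445]
tool_rot: [-1.965, -2.45, -0.001]
ft_force: [-4.3, 0.9, 14.7]
grip_width: -0.001
grip_force: 7.4
```

```bash
python3 -m jog '[[[0,0,-0.6,0,0,0,0],[0,0,-0.6,0,0,0,0],[0,0,-0.6,0,0,0,0],[0,0,-0.6,0,0,0,0],[0,0,-0.6,0,0,0,0]]]'; python3 tilt.py;  python3 - <<'E'
from h import *
d=cam("scene"); cv2.imwrite("pics/p3.png",cv2.resize(cv2.cvtColor(d["image"][90:290,130:350],cv2.COLOR_RGB2BGR),None,fx=2.8,fy=2.8))
E
```

```text
time: 16.5
position: [0.4807, -0.0882, 0.0446]
tool_rot: [-1.965, -2.45, -0.001]
ft_force: [-3.0, 1.0, 10.1]
grip_width: 0.001
grip_force: 5.1
scene box slope x,y, z0 [ 0.0017 -0.0002  0.0639] tilt 0.0016756454312689699 9233 rms 0.0012536141514300895
 cap [221.197  188.8182] 66 [ 0.4898 -0.0936  0.07  ]
 wedge 43 [ 0.4787 -0.0275  0.0249]
 finger [ 0.4716 -0.1009  0.075 ] [ 0.4925 -0.0743  0.0997] 97
top box slope x,y, z0 [ 0.001  -0.0015  0.0636] tilt 0.0017530453763189026 2743 rms 0.0019015875276302695
 no cap
 wedge 38 [ 0.4717 -0.025   0.0422]
[-3.3114  0.3252  9.7799] [ 0.4807 -0.0881  0.0446]
```

View pics/p3.png

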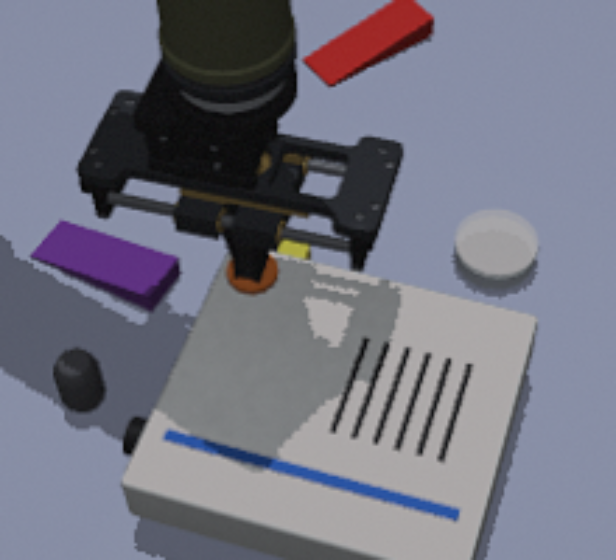

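The fingers are on the cap (crop 250,270) with about 10 N. The box is level (0.002 rad) and the wedge is in place (crop 293,250), so I'm handing in.

```bash
python3 -c "
from bench import ctrl
print(ctrl.close_job())"
```

```text
the job is handed in; nothing more can be done
None
```

I handed the job in with the yellow wedge snug under the short foot, the fingertips pressing the cap with about 10 N, and the box level within about 0.002 rad and not visibly moved; the hand-in gave no verdict.

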